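# Fit the pad leg in the work support, hold it at its line and lock the cam lever

### The job

Take the leg with the round swivel pad out of the rack, slide its flat bar down into the slot of the metal work support and stop when the bold scribed line round the bar is level with the top of the clamp jaws. Holding the leg by its pad at that height all the while (it would drop if let go), swing the cam lever fully closed: the pad swivels, so the hand can turn round with it and sweep the lever with the side of a finger. Leave the other leg standing in the rack, and finish still gripping the pad, with the leg at its line and the lever closed: do not let go at the end.

Things in the scene. Friction and masses are not known exactly. Their poses are not given: they have to be found in the camera images.
- pad_leg: Loose steel leg, about 0.23 kg, upright in a slot of the rack: flat bar 8 mm thick (its x), 30 mm wide (its y), lower end rounded (4 mm radius), and on top a round pad 56 mm across, 12 mm thick, at z = 89 to 101 mm. Origin: middle of the lower end, z up; same both ways round. The pad swivels about z with slight friction (0.02 N m), so a hand gripping it can turn while the bar stays in a slot.
- pad_center (a point): Centre of the round pad, 95 mm above the leg's lower end, on the leg's axis. Grasp the pad across its 56 mm diameter from above; a grip of 40 N holds it.
- leg_mark (a point): Point on the leg's axis at the height of the bold scribed line round the bar: 55 mm above the lower end, 34 mm below the underside of the pad.
- leg_tip (a point): Middle of the rounded lower end of the leg.
- support: Work support fixed to the bench: base plate 100 x 120 x 10 mm, aluminium column 54 x 62 mm, 90 mm high at the clamp jaws. Origin on the slot's axis at bench level, z up; the cam lever's pivot is on the -x side. The upright slot is 10 mm along x, 32.5 mm along y, its floor 10 mm above the bench, so a leg let go at its line drops 9 mm, onto the lever, while that is open.
- slot_mouth (a point): Centre of the slot's mouth, level with the top of the clamp jaws (90 mm above the bench); the scribed line is to be level with this point.
- cam_lever (a joint): Cam lever on an upright pivot: 0 open, 0.873 rad closed at its stop, growing clockwise seen from above. Open, the arm points 25 deg from the support's +y towards -x; closed, 25 deg from +y towards +x. It stays where left (0.1 N m friction); over its second half its eccentric presses the bar on the back jaw and takes 10 to 15 N at 36 mm from the slot's axis.
- lever_pivot (a point): Pivot of the cam lever: 17 mm from the slot's axis on the support's -x side, at the arm's mid height (108 mm above the bench).
- lever_end (a point): Round end of the arm, 54 mm from the pivot. The arm, 7 mm thick and 61 mm long, lies 11 to 25 mm above the jaws, 9 mm under the pad when the leg is at its line. Fingers gripping the pad along the support's x, tips 15 to 22 mm below the pad, sweep it when the hand turns clockwise 60 to 80 deg. Such a finger clears the open arm by 4 mm, by more if first turned 10 deg the other way.
- leg_rack: Wooden rack fixed to the bench, 64 x 174 x 42 mm (x, y, z), origin at the centre of its underside. Its two slots, 42 mm either side of the origin along y, hold the legs upright, bar thickness along the rack's x, lower ends 6 mm above the bench.
- vee_leg: The other leg, with a V-shaped rest on top instead of the pad, 105 mm high, in the other slot of the rack; it stays there. Origin: middle of its lower end.
Mind the look-alikes: they are no part of the job. Of the things that look like the vee_leg, the smaller one is meant.

How it is judged (in metres and radians):
On the way, in this order (a step that is already met when the one before it is completed fails the run):
1. the pad leg is lifted clear of the rack in the fingers (height (world z) of leg_tip above 0.045 m and contact force between the fingers and pad_leg above 4 N), for 0.1 s.
2. the leg is in the support's slot with its line level with the jaws, held by the fingers, the lever still open (z of leg_mark in the frame of support between 0.086 and 0.094 m and z of leg_tip in the frame of support below 0.06 m and horizontal distance between leg_tip and slot_mouth below 0.006 m and angle between pad_leg's own z axis and vertical below 0.1 rad and contact force between the fingers and pad_leg above 4 N and value of joint cam_lever below 0.35 rad), for 0.2 s.
At the end, for the whole second after the job is handed in: The pad leg stands upright (within 0.1 rad) in the support's slot with its scribed line within 4 mm of the top of the jaws, at rest; the cam lever is closed (above 0.78 of 0.873 rad); the fingers still grip the leg with more than 4 N; the V leg stands in the rack, moved less than 20 mm (z of leg_mark in the frame of support between 0.086 and 0.094 m and z of leg_tip in the frame of support below 0.06 m and horizontal distance between leg_tip and slot_mouth below 0.006 m and angle between pad_leg's own z axis and vertical below 0.1 rad and contact force between the fingers and pad_leg above 4 N and value of joint cam_lever above 0.78 rad and linear speed of pad_leg below 0.02 m/s and distance of vee_leg from where it was at the start of the episode below 0.02 m and angle between vee_leg's own z axis and vertical below 0.2 rad); the arm keeps its last pose, push and grip.
It fails at once if the lever was swung past half way while the leg was not held in the fingers (value of joint cam_lever above 0.45 rad and contact force between the fingers and pad_leg below 0.5 N).
It fails at once if the lever was swung past half way with the line more than 8 mm off the top of the jaws (value of joint cam_lever above 0.45 rad and (z of leg_mark in the frame of support below 0.082 m or z of leg_mark in the frame of support above 0.098 m)).
It fails at once if the V leg was pulled out of the rack or knocked over (distance of vee_leg from where it was at the start of the episode above 0.035 m or angle between vee_leg's own z axis and vertical above 0.4 rad).
It also fails if it takes over 58 s, if anything falls off the work surface, if the arm or the gripper's body presses on something with over 40 N, if the wrist force passes 120 N, or if a joint passes its speed limit or range.

### The arm

A 6-joint arm with a two-finger parallel gripper is mounted at the origin on a cart in front of the work surface, level with it; the furniture and walls round the work are solid. World frame = base frame: x ahead of the robot, y to its left, z up, the work surface at z = 0. Lengths are in mm, angles in rad, forces in N, time in s.
With the tool pointing down it reaches from about 350 to 775 mm from the base axis. Payload 7.3 kg.
Tool frame: the origin (TCP) lies midway between the tips of the shut fingers; the grasp point (between the pads) lies 19 mm behind it; z points along the fingers, y is the line along which they close (so a half turn about z gives the same grasp; the last joint's range is limited). The gripper opens to 92 mm and grips with 3 to 60 N. Pads are 19 mm wide; open, the fingers measure 130 mm over their backs; the gripper's body (75 mm by 190 mm) begins 47 mm behind the grasp point.
Start: joints at [-1.29, 0.342, 1.524, -0, 1.275, -0.146], TCP at [217.353, -477.915, 226.741] pointing down, gripper open.
Joint ranges: [-2.53, 2.53], [-0.77, 2.02], [0.04, 2.7], [-1, 4.14], [0.28, 2.66], [-3.11, 3.11]. Speed limits (rad/s): [2.57, 2.57, 3.14, 3.14, 3.14, 3.14].

### API

Orientations are given as [roll, pitch, yaw] about the fixed x, y, z axes, in that order (R = Rz(yaw) Ry(pitch) Rx(roll)).
In Python, from plant import * gives the robot as it stands.
- The arm moves only by the tool step_arm, never from a script. Its argument "deltas" is one flat list of numbers, 5 for each row, row after row: the shift along the world's x, y, z in mm, then the turn about the world's z in degrees, then the finger opening in mm, from 0 to 91.8. In form: [tx, ty, tz, turn, gripper, tx, ty, tz, turn, gripper, ...]. A call has exactly 10 rows; each row shifts and turns the commanded pose from where the row before left it; what a row does not reach is not made up. A row lasts 1/8 s, in which the tool goes at most 62.5 mm and 10.7 degrees, less where a joint would pass 70% of its speed; a pose out of reach is approached as far as the arm can. A call is refused whole if a number of a shift passes 62.5 or a number of a turn 10.7, either way. A call with a gripper value outside its range is refused whole. The fingers move at their own pace and stop on an object; the grip force is fixed at half the most. Time passes only in rows, so rows that do not move let the fingers close, or fill a call up. It gives the time, the measured TCP pose, the force, the opening and the grip force at its end, in the units of the state.
- get_obs(): the state, without advancing time (a new reading comes with each control period).
- capture(name): name is "scene" or "top" or "wrist"; returns the picture (384x512x3 uint8, red, green, blue); there is no depth.
- camera_params(name): a dict with "mtx" (3x3 intrinsics, pixels), "rvec" (rotation vector, rad) and "tvec" (3), from world to camera coordinates, as OpenCV has them. Camera axes: x right, y down, z forward; pixel columns grow to the right and rows downward; lengths in mm; the calibration is good to about 2 mm. A picture is of the moment at which its call begins: read the wrist's pose just before it. camera_params takes no time and is no camera call; for the wrist camera it gives the pose at the moment of the call.
- close_job(): hands the job in; it is judged then, once.
The state is a dict: "time": time; "joint_positions": joint angles; "dq": joint speeds; "tau": joint torques, N m; "tool_pos": TCP position; "tcp_rot": TCP orientation; "contact_force": force on the tool from outside, world axes, zero at the start; "moment": the same for the moment, N m; "grip_width": finger opening in mm; "finger_force": force on a finger pad.
Only numpy, scipy, OpenCV 4.12 (cv2) and the standard library are available. Lean on these libraries where they do the work, as an engineer would, in place of code of your own. Each camera call takes 0.05 s, during which the arm holds its last target. There are 200 camera calls.

## Working session

There is one attempt and no reset: what is moved stays moved. The work goes in short steps, Python scripts to look and compute and a tool call to move; the robot and the scene stay as the last step left them, time stands still between calls to the robot, and variables do not carry over. Pictures are saved under pics/ and viewed, at most 10 in all, crops included, and the job is handed in when it is done.

Besides the shell and the picture viewer there is one more tool, called after "Emit:" as name(argument=value, ...) on one line, values as JSON. step_arm: Moves the arm, as the interface text tells. Its arguments: {"type":"object","properties":{"deltas":{"type":"array","items":{"type":"number"}}},"required":["deltas"]}

```bash
mkdir -p pics
python3 - <<'E'
from plant import *
import cv2
o=get_obs();print(o)
for n in("scene","top"):
    im=capture(n);cv2.imwrite(f"pics/{n}0.png",im[:,:,::-1]);p=camera_params(n);print(n,p)
E
```

```text
{'time': 0.0, 'joint_positions': array([-1.29003814e+00,  3.42724879e-01,  1.52497028e+00, -1.80546743e-05,
        1.27538881e+00, -1.46007002e-01]), 'dq': array([-0.00030153,  0.0006701 ,  0.00061749, -0.00072611, -0.00055505,
       -0.00064153]), 'tau': array([ 9.18562073e-04, -4.31243956e+01, -2.44219315e+01,  7.18284328e-02,
        5.60222450e-02, -1.29177570e-04]), 'tool_pos': array([ 217.21684691, -477.53477603,  226.0601486 ]), 'tcp_rot': array([-3.14011469e+00, -1.99888706e-04,  4.26770306e-01]), 'contact_force': array([ 0.41018584,  0.62666527, -0.65192061]), 'moment': array([ 0.00649477, -0.06621421,  0.02828884]), 'finger_force': 0.0, 'grip_width': 91.6545265760354}
scene {'mtx': array([[364.18703804,   0.        , 256.34412169],
       [  0.        , 364.18703804, 193.54863924],
       [  0.        ,   0.        ,   1.        ]]), 'rvec': array([ 0.82024947, -2.65934088,  0.98423201]), 'tvec': array([414.83545349, 303.67138728, 860.68611052])}
top {'mtx': array([[354.8193606 ,   0.        , 254.15335657],
       [  0.        , 354.8193606 , 193.10452421],
       [  0.        ,   0.        ,   1.        ]]), 'rvec': array([ 2.17935405, -2.18491961,  0.05986993]), 'tvec': array([-15.70619084, 528.06947893, 901.51543851])}
```

View pics/scene0.png

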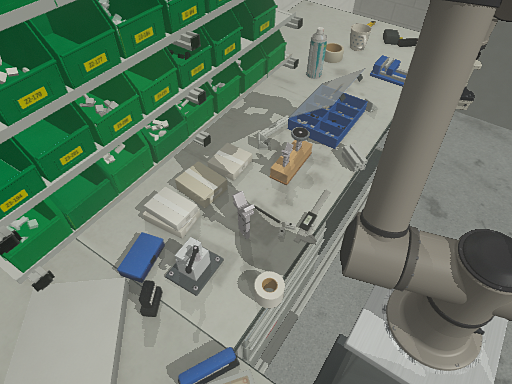

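View pics/top0.png

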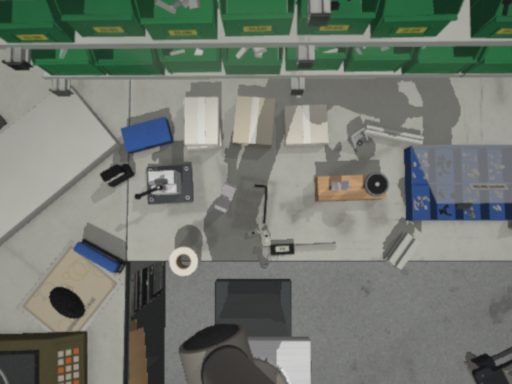

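The top view shows the rack at about (350,187) with the dark round pad at (377,184). The support is at about (168,184), with its lever pointing to about (137,196). I'll enlarge both and compute coarse positions.

```bash
cat > h.py <<'E'
import numpy as np, cv2
def unproj(p,uv,z):
    R=cv2.Rodrigues(np.array(p["rvec"]))[0];t=np.array(p["tvec"]).reshape(3)
    d=R.T@np.linalg.solve(p["mtx"],np.array([uv[0],uv[1],1.]));c=-R.T@t
    return c+d*(z-c[2])/d[2]
def proj(p,P):
    return cv2.projectPoints(np.array(P,float).reshape(-1,1,3),np.array(p["rvec"]),np.array(p["tvec"]),p["mtx"],None)[0].reshape(-1,2)
E
python3 - <<'E'
from plant import *
from h import *
p=camera_params("top")
for n,uv,z in(("pad",(377,184),107),("rackTL",(316,177),42),("rackBL",(316,201),42),("rackBR",(385,199),42),("base TL",(147,165),10),("base TR",(191,163),10),("base BR",(193,201),10),("base BL",(148,203),10),("pivot",(165,183),115),("leverend",(137,196),115)):
    print(n,unproj(p,uv,z).round(0))
im=cv2.imread("pics/top0.png")
a=cv2.resize(im[150:220,125:205],None,fx=5,fy=5,interpolation=2);b=cv2.resize(im[150:220,310:390],None,fx=5,fy=5,interpolation=2)
cv2.imwrite("pics/c.png",np.hstack([a,b]))
E
```

```text
pad [ 543. -305.  107.]
rackTL [ 567. -173.   42.]
rackBL [ 506. -173.   42.]
rackBR [ 511. -345.   42.]
base TL [604. 265.  10.]
base TR [608. 149.  10.]
base BR [508. 143.  10.]
base BL [503. 261.  10.]
pivot [546. 189. 115.]
leverend [516. 254. 115.]
```

View pics/c.png

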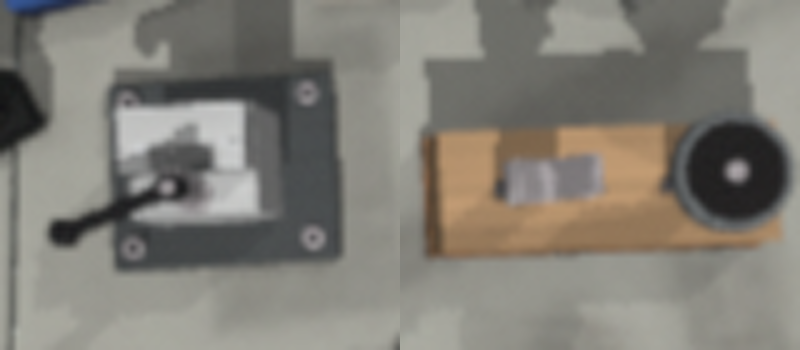

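The crop shows the support square to within about 2°, with its lever open pointing left. The pad and V legs stand in the rack. I'll move above the rack and look with the wrist camera.

Emit:
step_arm(deltas=[45,22,5,8,91.8,45,22,5,8,91.8,45,22,5,8,91.8,45,22,5,8,91.8,45,22,0,8,91.8,45,22,0,8,91.8,30,20,0,8,91.8,20,20,0,8,91.8,5.6,0.9,0,3.5,91.8,0,0,0,0,91.8])

```text
time: 1.35
tool_pos: [543.1, -304.5, 246.0]
tcp_rot: [-3.141, -0.001, 1.605]
contact_force: [-0.6, 0.6, 0.5]
grip_width: 91.8
finger_force: 0.0
```

Run:
```python
from plant import *
import cv2
o=get_obs();print(o["time"],o["tool_pos"],o["tcp_rot"],o["joint_positions"])
p=camera_params("wrist");print(p)
im=capture("wrist");cv2.imwrite("pics/w1.png",im[:,:,::-1])
import pickle;pickle.dump(p,open("w1.pkl","wb"))
```

```text
1.35 [ 543.14896132 -304.51274685  246.03141102] [-3.14068406e+00 -6.70421874e-04  1.60527992e+00] [-6.33962820e-01  5.14425889e-01  1.19760894e+00 -3.73438673e-05
  1.43068638e+00 -6.68441478e-01]
{'mtx': array([[293.45341529,   0.        , 256.367671  ],
       [  0.        , 293.45341529, 192.54667125],
       [  0.        ,   0.        ,   1.        ]]), 'rvec': array([-2.86298391, -0.04976768, -0.00643889]), 'tvec': array([-531.90263732, -351.38009339,  319.88125378])}
```

View pics/w1.png

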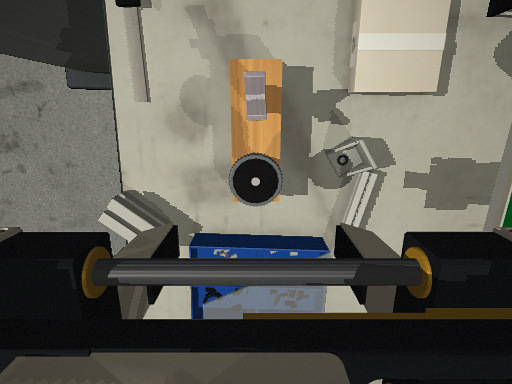

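The wrist view shows the pad at (256,180), the V leg at (256,95), and the rack between columns 231 and 282.

Run:
```python
from h import *
import pickle
p=pickle.load(open("w1.pkl","rb"))
for n,uv,z in(("padc",(255.8,181),107),("padL",(229,180.5),107),("padR",(283,180.5),107),("padT",(256,152.5),107),("padB",(256,208),107),("rTL",(231,59),42),("rTR",(282,59),42),("rL",(233,150),42),("rR",(282,150),42),("vT",(256,72),111),("vB",(256,120),111)):
    print(n,unproj(p,uv,z).round(1))
```

```text
padc [ 542.2 -303.7  107. ]
padL [ 514.3 -304.1  107. ]
padR [ 570.5 -302.2  107. ]
padT [ 541.4 -274.   107. ]
padB [ 543.4 -333.3  107. ]
rTL [ 509.6 -178.2   42. ]
rTR [ 567.5 -176.2   42. ]
rL [ 513.2 -281.2   42. ]
rR [ 573.5 -279.2   42. ]
vT [ 538.8 -198.6  111. ]
vB [ 540.3 -241.9  111. ]
```

Emit:
step_arm(deltas=[-0.6,0.5,-40,0,91.8,0,0,-40,0,91.8,0,0,-40,0,91.8,0,0,-30,0,91.8,0,0,-20,0,91.8,0,0,0,0,91.8,0,0,0,0,50,0,0,0,0,50,0,0,0,0,50,0,0,0,0,50])

```text
time: 2.65
tool_pos: [542.5, -304.6, 77.2]
tcp_rot: [3.141, 0.0, 1.605]
contact_force: [0.2, 0.3, -0.6]
grip_width: 56.3
finger_force: 0.1
```

Emit:
step_arm(deltas=[0,0,0,0,50,0,0,0,0,50,0,0,0,0,50,0,0,0,0,50,0,0,0,0,50,0,0,5,0,50,0,0,5,0,50,0,0,5,0,50,0,0,0,0,50,0,0,0,0,50])

```text
time: 3.9
tool_pos: [542.2, -304.5, 91.7]
tcp_rot: [-3.141, -0.0, 1.605]
contact_force: [0.9, -0.5, -2.2]
grip_width: 55.2
finger_force: 30.0
```

Emit:
step_arm(deltas=[0,0,30,0,50,0,0,40,0,50,0,0,40,0,50,0,0,40,0,50,2,30,0,0,50,2,40,0,0,50,2,40,0,0,50,2,40,0,0,50,2,40,0,0,50,2,40,0,0,50])

```text
time: 5.15
tool_pos: [554.0, -73.2, 241.5]
tcp_rot: [-3.141, -0.0, 1.605]
contact_force: [0.9, 0.6, -2.6]
grip_width: 55.0
finger_force: 30.0
```

Emit:
step_arm(deltas=[2,40,0,0,50,2,40,0,0,50,2,40,0,0,50,0,30,0,0,50,0,15,0,0,50,0,0,0,0,50,0,0,0,0,50,0,0,0,0,50,0,0,0,0,50,0,0,0,0,50])

```text
time: 6.4
tool_pos: [560.4, 90.1, 241.8]
tcp_rot: [3.141, 0.0, 1.604]
contact_force: [0.0, 0.1, -2.0]
grip_width: 55.2
finger_force: 30.0
```

Run:
```python
from plant import *
import cv2
o=get_obs();print(o["time"],o["tool_pos"],o["tcp_rot"],o["joint_positions"])
p=camera_params("wrist")
im=capture("wrist");cv2.imwrite("pics/w2.png",im[:,:,::-1])
import pickle;pickle.dump(p,open("w2.pkl","wb"))
im=cv2.imread("pics/w2.png");cv2.imwrite("pics/w2c.png",cv2.resize(im,(800,600),interpolation=2))
```

```text
6.4 [560.39713341  90.07447646 241.75870206] [3.14147919e+00 7.20286235e-05 1.60430441e+00] [ 2.43962880e-02  4.09979337e-01  1.37829756e+00 -7.27062083e-05
  1.35320164e+00 -9.09610352e-03]
```

View pics/w2c.png

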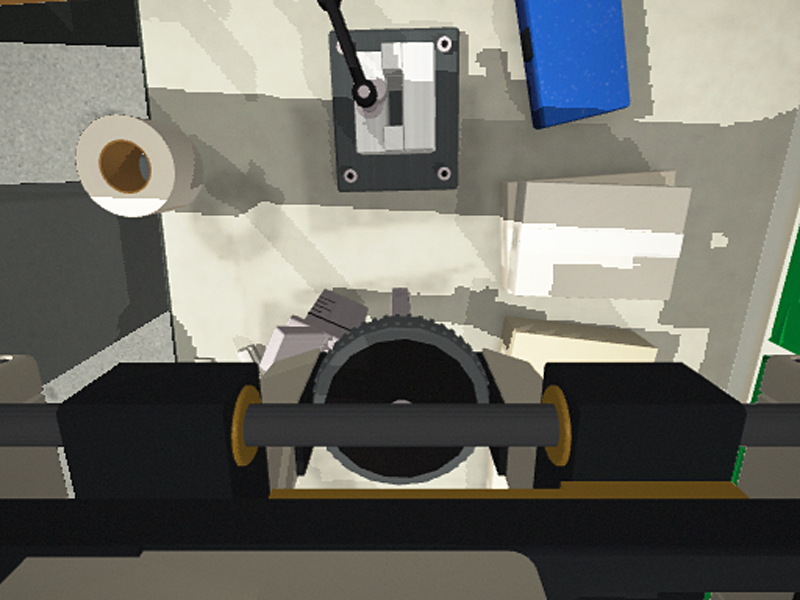

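The slot mouth is at about (395,105) in this enlarged picture, the pivot at (364,92), and the base plate corners at (330,30) and (457,188). I'll zoom in for accuracy.

Run:
```python
from h import *
im=cv2.imread("pics/w2.png")[10:105,205:305]
cv2.imwrite("pics/w2d.png",cv2.resize(im,None,fx=6,fy=6,interpolation=cv2.INTER_CUBIC))
```

```text
(no output)
```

View pics/w2d.png

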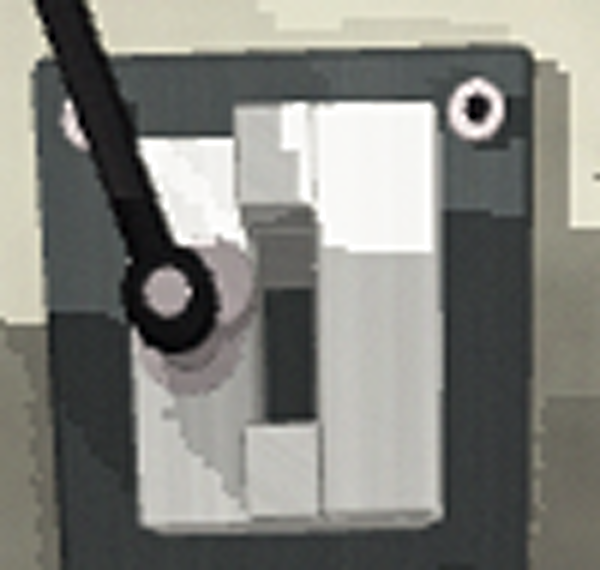

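The zoomed view gives the slot mouth edges: rows 205 to 422 and columns about 245 to 318, so its centre is near (280,313). The right jaw corners are (316,102), (437,102), (440,520) and (322,520).

Run:
```python
from h import *
import pickle
p=pickle.load(open("w2.pkl","rb"))
f=lambda u,v:(205+(u+.5)/6-.5,10+(v+.5)/6-.5)
for n,uv,z in(("slot",(280,313.5),90),("slotL",(244,313),90),("slotR",(319,313),90),("slT",(275,205),90),("slB",(284,422),90),("jTL",(316,102),90),("jTR",(437,102),90),("jBR",(440,520),90),("jBL",(322,520),90),("piv115",(168,291),115),("piv120",(168,291),120),("lever",(62,0),115),("plTL",(36,62),10),("plTR",(533,50),10)):
    print(n,unproj(p,f(*uv),z).round(1))
s=lambda u,v:((u+.5)*.64-.5,(v+.5)*.64-.5)
for n,uv in(("L",(313,400)),("R",(490,400)),("T",(401,315)),("B",(401,485))):
    print(n,unproj(p,s(*uv),241.8+31).round(1))
print(unproj(p,s(330,30),10),unproj(p,s(338,188),10),unproj(p,s(457,188),10))
```

```text
slot [551.3 206.8  90. ]
slotL [545.5 206.7  90. ]
slotR [557.6 207.1  90. ]
slT [550.  222.7  90. ]
slB [552.4 190.3  90. ]
jTL [556.1 237.7  90. ]
jTR [575.1 238.3  90. ]
jBR [578.9 175.8  90. ]
jBL [559.2 175.2  90. ]
piv115 [535.1 205.8 115. ]
piv120 [535.5 205.  120. ]
lever [519.5 243.4 115. ]
plTL [500.3 262.1  10. ]
plTR [598.  267.5  10. ]
L [533.   94.6 272.8]
R [587.2  96.4 272.8]
T [559.  122.8 272.8]
B [561.   64.9 272.8]
[500.85175366 263.02177792  10.        ] [506.43225373 147.1446048   10.        ] [604.59743475 150.45663243  10.        ]
```

Emit:
step_arm(deltas=[-2,20,0,0.8,50,-2,30,0,0,50,-2,30,0,0,50,-2,25,0,0,50,0,10.9,0,0,50,0,0,-20,0,50,0,0,-25,0,50,0,0,-20,0,50,0,0,-5,0,50,0,0,0,0,50])

```text
time: 7.7
tool_pos: [552.5, 206.4, 172.0]
tcp_rot: [3.141, 0.0, 1.619]
contact_force: [0.1, 0.3, -1.8]
grip_width: 55.1
finger_force: 30.0
```

Run:
```python
from plant import *
from h import *
o=get_obs();print(o["time"],o["tool_pos"],o["tcp_rot"],o["contact_force"])
R=lambda c:None
a=capture("wrist");b=capture("scene")
p=camera_params("scene");q=proj(p,[[552,206,90]])[0];print(q)
cv2.imwrite("pics/w3.png",a[:,:,::-1]);cv2.imwrite("pics/s3.png",b[:,:,::-1])
x,y=map(int,q)
c=cv2.resize(b[y-45:y+35,x-40:x+40,::-1],None,fx=5,fy=5,interpolation=2)
d=cv2.resize(a[150:310,180:340,::-1],(400,400),interpolation=2)
cv2.imwrite("pics/c3.png",np.hstack([c,d]))
print(x-40,y-45)
```

```text
7.7 [552.54807167 206.4325398  172.01547377] [3.14130194e+00 3.46624832e-05 1.61885860e+00] [ 0.08595682  0.31380604 -1.80300163]
[191.15109024 249.82236841]
151 204
```

View pics/c3.png

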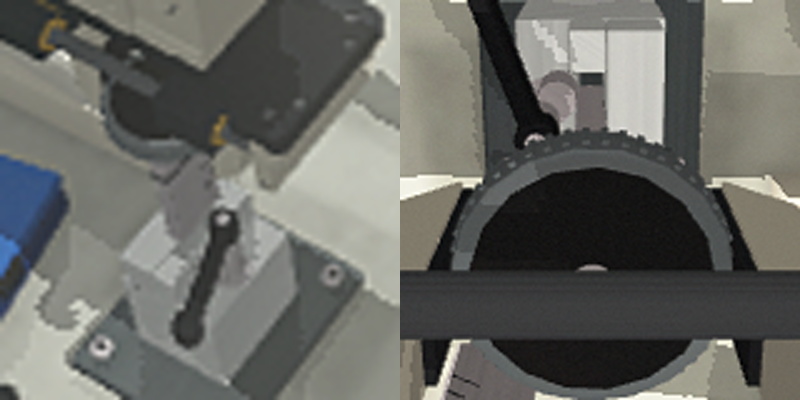

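The left panel shows the bar hanging just over the jaws. In the right panel the slot appears at (590,80), in line with the pad. I'll descend slowly and watch the force.

Emit:
step_arm(deltas=[0,-0.4,-3,0,50,0,0,-2,0,50,0,0,-2,0,50,0,0,-2,0,50,0,0,-2,0,50,0,0,-2,0,50,0,0,-2,0,50,0,0,-2,0,50,0,0,0,0,50,0,0,0,0,50])

```text
time: 9.05
tool_pos: [552.4, 206.0, 154.8]
tcp_rot: [3.141, -0.0, 1.619]
contact_force: [0.2, -0.6, -2.7]
grip_width: 55.1
finger_force: 30.0
```

No contact yet, and the tip should be about 6 mm inside the slot.

Emit:
step_arm(deltas=[0,0,-2,0,50,0,0,-3,0,50,0,0,-3,0,50,0,0,-3,0,50,0,0,-3,0,50,0,0,-3,0,50,0,0,-3,0,50,0,0,-3,0,50,0,0,-2,0,50,0,0,0,0,50])

```text
time: 10.3
tool_pos: [552.2, 206.0, 129.6]
tcp_rot: [-3.141, 0.0, 1.619]
contact_force: [0.1, -0.5, -2.2]
grip_width: 55.2
finger_force: 30.0
```

Emit:
step_arm(deltas=[0,0,0,4,50,0,0,0,4,50,0,0,0,2,50,0,0,-3,0,50,0,0,-4,0,50,0,0,-4,0,50,0,0,-4,0,50,0,0,-4,0,50,0,0,-4,0,50,0,0,0,0,50])

```text
time: 11.55
tool_pos: [552.0, 205.9, 106.2]
tcp_rot: [-3.141, -0.0, 1.793]
contact_force: [2.1, 0.1, -3.3]
grip_width: 55.4
finger_force: 30.0
```

Run:
```python
from plant import *
from h import *
o=get_obs();print(o["time"],o["tool_pos"],o["tcp_rot"],o["contact_force"],o["moment"])
b=capture("scene");a=capture("wrist");cv2.imwrite("pics/s4.png",b[:,:,::-1])
c=cv2.resize(b[204:284,151:231,::-1],None,fx=5,fy=5,interpolation=2)
d=cv2.resize(a[110:270,180:340,::-1],(400,400),interpolation=2)
cv2.imwrite("pics/c4.png",np.hstack([c,d]))
```

```text
11.55 [552.01771201 205.91574117 106.15281446] [-3.14057325e+00 -1.48512301e-06  1.79339622e+00] [ 2.07623573  0.10900372 -3.33929566] [ 0.05239672 -0.42389951 -0.02484467]
```

View pics/c4.png

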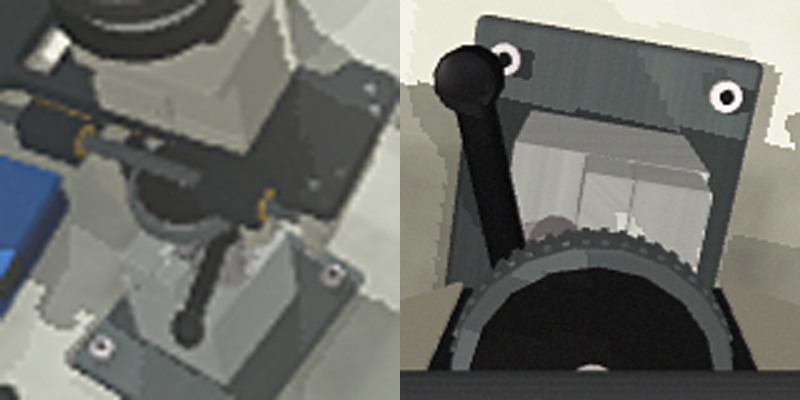

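The bar is in the slot at the line height, and the open lever sits just clockwise of the left finger. Now I'll sweep clockwise.

Emit:
step_arm(deltas=[0,0,0,0,50,0,0,0,-4,50,0,0,0,-5,50,0,0,0,-5,50,0,0,0,-5,50,0,0,0,-5,50,0,0,0,-5,50,0,0,0,-5,50,0,0,0,-5,50,0,0,0,0,50])

```text
time: 12.9
tool_pos: [550.9, 203.9, 106.5]
tcp_rot: [-3.14, 0.005, 1.113]
contact_force: [-3.3, -7.8, -0.7]
grip_width: 55.2
finger_force: 32.9
```

Emit:
step_arm(deltas=[0.5,1,0,-4,50,0.5,0.5,0,-5,50,0,0,0,-5,50,0,0,0,-5,50,0,0,0,-5,50,0,0,0,-4,50,0,0,0,0,50,0,0,0,0,50,0,0,0,0,50,0,0,0,0,50])

```text
time: 14.15
tool_pos: [544.6, 200.8, 106.1]
tcp_rot: [-3.14, 0.025, 0.628]
contact_force: [-26.1, -27.2, 19.3]
grip_width: 55.0
finger_force: 49.2
```

Run:
```python
from plant import *
from h import *
o=get_obs();print(o["time"],o["tool_pos"],o["tcp_rot"],o["contact_force"],o["moment"],o["finger_force"])
b=capture("scene");a=capture("wrist");t=capture("top")
c=cv2.resize(b[204:284,151:231,::-1],None,fx=5,fy=5,interpolation=2)
d=cv2.resize(a[80:280,156:356,::-1],(400,400),interpolation=2)
cv2.imwrite("pics/c5.png",np.hstack([c,d]))
```

```text
14.15 [544.57583947 200.75168328 106.13206672] [-3.1403792   0.02512423  0.62820387] [-26.13757628 -27.21212439  19.2972631 ] [-4.19072905  5.15212361  1.64767935] 49.16160464286804
```

View pics/c5.png

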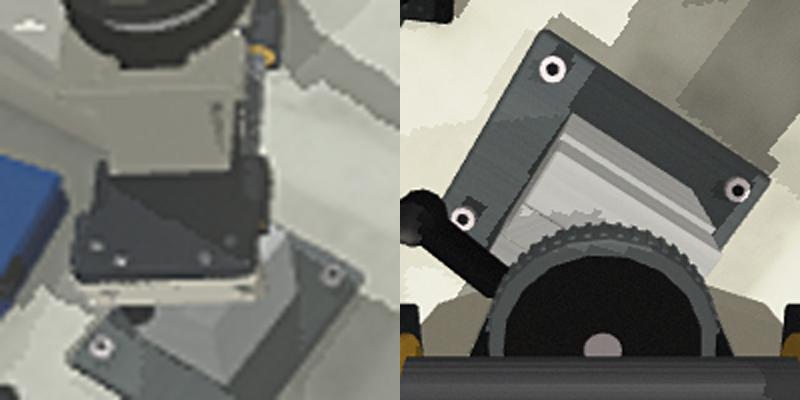

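The lever is only partly swung, with the knob near (420,218). The hand has been pushed back about 10 mm, so I'll compute the lever angle from the pixels.

Run:
```python
from plant import *
from h import *
o=get_obs();print(o["tool_pos"])
p=camera_params("wrist")
f=lambda x,y:(156+(x-400)/2,80+y/2)
a=np.radians(2.8);O=np.array([552.4,206.8]);R=np.array([[np.cos(a),np.sin(a)],[-np.sin(a),np.cos(a)]])
for n,uv,z in(("knob",(421,217),110),("arm",(490,262),115),("arm2",(455,232),115),("hub",(603,345),136),("padtop",(603,226),136),("padL",(487,345),136),("padR",(718,345),136),("bolt",(737,190),10),("bolt2",(552,68),10),("bolt3",(463,219),10)):
    w=unproj(p,f(*uv),z);s=R@(w[:2]-O);print(n,w.round(1),s.round(1),"lever ang from +y",np.degrees(np.arctan2(s[0]+17,s[1])).round(1))
c=cv2.Rodrigues(p["rvec"])[0];print(-c.T@np.array(p["tvec"]).reshape(3))
```

```text
[544.55454813 200.74269158 106.14912036]
knob [542.3 258.3 110. ] [-7.6 52. ] lever ang from +y 10.2
arm [544.4 236.5 115. ] [-6.5 30. ] lever ang from +y 19.2
arm2 [546.1 248.5 115. ] [-4.2 42. ] lever ang from +y 16.9
hub [551.5 204.2 136. ] [-1.1 -2.5] lever ang from +y 98.9
padtop [575.7 221.9 136. ] [24.  13.9] lever ang from +y 71.2
padL [535.1 226.8 136. ] [-16.3  20.8] lever ang from +y 1.8
padR [567.7 181.9 136. ] [ 14.1 -25.6] lever ang from +y 129.5
bolt [592.1 160.2  10. ] [ 37.4 -48.5] lever ang from +y 131.7
bolt2 [587.  255.9  10. ] [36.9 47.3] lever ang from +y 48.7
bolt3 [509.6 251.   10. ] [-40.6  46.2] lever ang from +y -27.1
[607.57941409 245.55159428 262.022804  ]
```

The lever is at about 0.70 rad and the leg is still centred in the slot. The hand lags along the sweep direction, so I'll push it forward that way, which also recentres the pad between the fingers.

Emit:
step_arm(deltas=[0.8,0.6,0,0,50,0.8,0.6,0,0,50,0.8,0.6,0,0,50,0.8,0.6,0,0,50,0.8,0.6,0,0,50,0,0,0,0,50,0,0,0,0,50,0,0,0,0,50,0,0,0,0,50,0,0,0,0,50])

```text
time: 15.55
tool_pos: [549.5, 204.1, 105.9]
tcp_rot: [-3.14, 0.023, 0.624]
contact_force: [-25.1, -26.6, 14.3]
grip_width: 55.2
finger_force: 30.0
```

Emit:
step_arm(deltas=[0.8,0.6,0,0,50,0.8,0.6,0,0,50,0.8,0.6,0,0,50,0,0,0,0,50,0,0,0,0,50,0,0,0,0,50,0,0,0,0,50,0,0,0,0,50,0,0,0,0,50,0,0,0,0,50])

```text
time: 16.8
tool_pos: [550.5, 204.7, 105.6]
tcp_rot: [-3.14, 0.027, 0.624]
contact_force: [-30.4, -30.3, 16.6]
grip_width: 55.5
finger_force: 30.3
```

Run:
```python
from plant import *
from h import *
o=get_obs();print(o["tool_pos"],o["contact_force"],o["finger_force"])
p=camera_params("wrist");a=capture("wrist")[:,:,::-1]
import pickle;pickle.dump(p,open("w6.pkl","wb"))
cv2.imwrite("pics/w6.png",a)
cv2.imwrite("pics/c6.png",cv2.resize(a[60:280,116:376],None,fx=2.5,fy=2.5,interpolation=2))
```

```text
[550.45090763 204.72769797 105.57769159] [-30.36600324 -30.33231885  16.5640699 ] 30.34728634636849
```

View pics/c6.png

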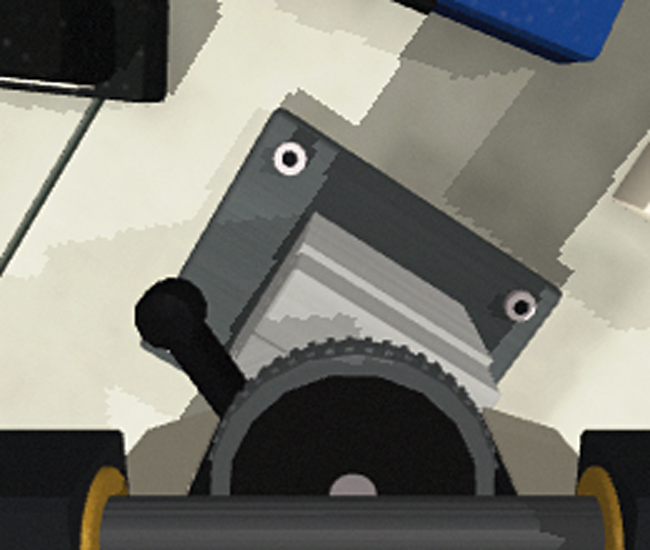

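The knob is now at (170,313) and the arm runs to (230,395) under the pad. I'll compute the angle.

Run:
```python
from h import *
import pickle
p=pickle.load(open("w6.pkl","rb"))
f=lambda x,y:(116+(x+.5)/2.5-.5,60+(y+.5)/2.5-.5)
a=np.radians(2.8);O=np.array([552.4,206.8]);R=np.array([[np.cos(a),np.sin(a)],[-np.sin(a),np.cos(a)]])
for n,uv,z in(("knob",(171,313),108),("knob",(171,313),113),("arm",(213,372),115),("hub",(355,492),136),("bolt",(520,306),10),("bolt2",(289,158),10),("padtop",(355,340),136)):
    w=unproj(p,f(*uv),z);s=R@(w[:2]-O);print(n,w.round(1),s.round(1),np.degrees(np.arctan2(s[0]+17,s[1])).round(1))
for J in(.6,.7,.78,.873):
    th=J-np.radians(25);P=[R.T@np.array([-17+r*np.sin(th),r*np.cos(th)])+O for r in(54,40)]
    q=proj(p,[[*P[0],110],[*P[1],115]]);print(J,((q+.5-[116,60])*2.5-.5).round(0).tolist())
```

```text
knob [555.1 255.7 108. ] [ 5.1 48.7] 24.4
knob [557.  255.5 113. ] [ 7.  48.4] 26.4
arm [551.9 241.3 115. ] [ 1.2 34.5] 27.8
hub [556.  207.1 136. ] [3.6 0.1] 89.7
bolt [592.3 160.6  10. ] [ 37.6 -48.1] 131.4
bolt2 [586.7 256.   10. ] [36.6 47.5] 48.5
padtop [580.9 225.1 136. ] [29.4 16.9] 70.0
0.6 [[121.0, 354.0], [166.0, 403.0]]
0.7 [[137.0, 337.0], [178.0, 391.0]]
0.78 [[151.0, 325.0], [189.0, 382.0]]
0.873 [[170.0, 312.0], [203.0, 372.0]]
```

```bash
python3 -c "
from plant import *
o=get_obs();print(o['time'],o['tool_pos'],o['finger_force'],abs(o['dq']).max())
print(close_job())"
```

```text
16.85 [550.46929779 204.73119348 105.60005735] 30.34735171124339 0.0021631631888590266
the job is handed in; nothing more can be done
None
```

I handed the job in at 16.9 s with the pad gripped at 30 N and the cam lever closed (about 0.87 rad from the wrist picture). By the tool height the scribed line should be within about 2 mm of the jaw tops, but I couldn't see it directly, and no verdict came back.

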